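Clear the decorating bench: ware to the board, bottle to the crate, tiles to the rack

ROBOT

A 6-joint arm with a two-finger parallel gripper is mounted at the origin on the work surface. World frame = base frame: x ahead of the robot, y to its left, z up, the work surface at z = 0. Lengths are in m, angles in rad, forces in N, time in s.
With the tool pointing down it reaches from about 0.35 to 0.975 m from the base axis. Payload 17.4 kg.
Tool frame: the origin (TCP) lies midway between the tips of the shut fingers; the grasp point (between the pads) lies 19 mm behind it; z points along the fingers, y is the line along which they close (so a half turn about z gives the same grasp; the last joint's range is limited). The gripper opens to 85 mm and grips with 20 to 120 N. Pads are 22 mm wide; open, the fingers measure 114 mm over their backs; the gripper's body (76 mm by 85 mm) begins 54 mm behind the grasp point. The pads swing forward as they close: fully open they stand 13 mm farther back than shut.
Start: joints at [-1.331, 0.116, 1.442, -0, 1.584, -0.038], TCP at [0.185, -0.649, 0.231] pointing down, gripper open.
Joint ranges: [-2.83, 2.83], [-0.83, 2.19], [0.07, 2.5], [-1.14, 4.28], [0.01, 3], [-2.97, 2.97]. Speed limits (rad/s): [1.89, 1.89, 2.22, 3.14, 3.14, 3.14].

INTERFACE

Orientations are given as a unit quaternion [w, x, y, z].
In Python, from station import ctrl, fingers, kin, monitor, optics, workorder, models gives the robot as it stands. The module is installed in compiled form; this text tells all that it offers. Calls block until the motion is done:
- ctrl.move_ptp(position, orientation): joint-space move of the TCP to a pose.
- ctrl.move_linear(position, rot=None, max_speed=0.15, f_stop=None): straight line of the TCP; rot=None keeps the orientation; max_speed is the mean speed in m/s. With f_stop (N) it stops when the force on the tool has changed by that much, and returns True; else False.
- ctrl.goto_joints(angles): joint-space move.
- fingers.ungrasp() and fingers.gripper_close(strength=None): open the fingers fully, or close them until they stop; strength is the grip in N (None keeps the last).
- ctrl.hold(seconds).
- kin.solve_ik(position, orientation): joint angles nearest the present ones, or None.
- monitor.get_state(): the state.
- optics.snapshot(name): name is "scene" or "top"; returns the picture (420x560x3 uint8, red, green, blue); there is no depth.
- optics.camera_info(name): a dict with "camera_matrix" (3x3 intrinsics, pixels), "D" ([k1, k2, p1, p2, k3] as OpenCV has them; the pictures are not rectified), "position" and "orientation" of the camera in the world. Camera axes: x right, y up, looking along -z (the intrinsics and any distortion apply to the point x, -y, -z); pixel columns grow to the right and rows downward; lengths in m; the calibration is good to about 2 mm. A picture is of the moment at which its call begins. camera_info takes no time and is no camera call.
A pose or a line that the arm cannot do raises ctrl.Unreachable and nothing moves.
- workorder.sign_off(): hands the job in; it is judged then, once.
Trained networks look in the newest picture that a camera, given by its name, has taken for a name from the list of things; names that differ only in an ending like _2 or _b are one class to them, and where a whole thing is asked for, a point or a joint stands for the part that bears it (a point fixed in the world has none). Each returns a list of dicts, best first, with "score" (0 to 1); they miss things now and then, are a little off and sometimes report something else, mostly with a low value. They report only what shows in the picture. A call takes as long as a camera call. They do not tell look-alikes from the thing itself.
- models.outline_of(name, camera): "mask" (420x560 bool, what is visible of it) and "xy" ([column, row] in pixels, amid what is visible of it).
The state is a dict: "t": time; "qpos": joint angles; "qd": joint speeds; "effort": joint torques, N m; "position": TCP position; "orientation": TCP orientation; "wrist_force": force on the tool from outside, world axes, zero at the start; "moment": the same for the moment, N m; "opening": finger opening in m; "grasp_force": force on a finger pad.
Only numpy, scipy, OpenCV 4.12 (cv2) and the standard library are available. Lean on these libraries where they do the work, as an engineer would, in place of code of your own. Each camera call takes 0.05 s, during which the arm holds its last target. There are 200 camera calls.

TASK

Sort the five loose pieces on the decorating bench: stand both small vases upright on the empty chipboard ware board, stand the loose applicator bottle in the empty middle bay of the bottle crate, and stack the two tiles flat on the sloping rack, the long tile underneath and the square tile on top of it, the long tile running straight up the slope and each tile with an edge resting against the ledge. Set the vases and the bottle down gently in their places without dropping them, do not tip any vase or bottle over, and leave the two bottles already in the crate standing in their bays.

Things in the scene. Friction and masses are not known exactly. Their poses are not given: they have to be found in the camera images.
- long_tile: Loose terracotta border tile, 100 x 50 x 10 mm with a thin drawn border line, lying flat on the bench. Origin: centre of its underside; x along its 100 mm length, y across its 50 mm width (grip it across y), z up through its face. 0.10 kg.
- square_tile: Loose square terracotta tile, 50 x 50 x 10 mm with a thin drawn border line, lying flat on the bench. Origin: centre of its underside; x and y along its sides, z up. 0.05 kg.
- flask_vase: Loose small white bisque vase, a flattened flask with a short neck: body 58 mm wide (along its x), 36 mm thick (along its y: grip it across y), straight between 20 and 50 mm height; 88 mm high in all, foot 42 x 27 mm, rim 31 mm across. Origin: centre of its underside; z up. Starts upright. 0.14 kg.
- bud_vase: Loose small white bisque bud vase, round: belly 50 mm across between 12 and 52 mm height, neck 21 to 25 mm across above that, 90 mm high in all, foot 36 mm across, rim 33 mm. Origin: centre of its underside; z up. Starts upright. 0.11 kg.
- bottle: Loose grey plastic bellows applicator bottle standing alone on the bench (not in the crate), closed: ribbed body 44 mm across up to 52 mm height, then a shoulder, yellow collar and thin brass nozzle up to 86 mm. Origin: centre of its underside; z up. Starts upright. 0.07 kg.
- crate: Low brown wooden bottle crate, fixed: 74 mm (its x) by 212 mm (its y), walls and partitions 5 mm thick, 26 mm high over the bench; floor top 6 mm over the bench. Three 64 x 64 mm bays in a row, centred at y = -69, 0, +69 mm; the middle one is empty, the outer two hold a bottle each. Origin: centre of its underside (straight under the empty bay's centre), on the bench; z up.
- bay_bottle_left: Applicator bottle like the loose one, standing loose in the crate bay at the crate's y = +69 mm; to be left there. Origin: centre of its underside; z up.
- bay_bottle_right: Applicator bottle like the loose one, standing loose in the crate bay at the crate's y = -69 mm; to be left there. Origin: centre of its underside; z up.
- ware_board: Flat empty brown chipboard ware board, fixed to the bench, 140 mm (its x) by 190 mm (its y), 16 mm thick. Origin: centre of its underside; z up. It has room for the two vases side by side, e.g. at y = +45 and -45 mm.
- rack_shelf: Light-wood sloping shelf of a tile rack, fixed: 130 mm long up the slope (x), 160 wide (y), raised 20 degrees. Origin: on the surface, mid-width, where it meets the ledge at the low end nearer the robot, 29 mm over the bench; x up the slope, z square to it. Ledge: x -12 to 0 mm, 20 mm high. Tile origins when home: long x 50, z 0; square x 25, z 10 mm. Tiles do not slide down by themselves.
Things that resemble listed ones, but are neither listed nor needed, are in the scene too. What is shaped like the square_tile but grey is not meant.

How it is judged:
By the outcome, as a careful person would: the job done as asked, in the order asked, and still so for the second after the job is handed in, with the robot touching nothing.
It also fails if it takes over 120 s, if anything falls off the work surface, if the arm or the gripper's body presses on something with over 40 N, if the wrist force passes 120 N, or if a joint passes its speed limit or range.

## Working session

There is one attempt and no reset: what is moved stays moved. The work goes in short steps, each a Python script; the robot and the scene stay as the last script left them, time stands still between calls to the robot, and variables do not carry over. Pictures are saved under pics/ and viewed, at most 14 in all, crops included, and the job is handed in when it is done.

```bash
mkdir -p pics; python3 - <<'E'
from station import *
import cv2,numpy as np
for c in("scene","top"):
    im=optics.snapshot(c); cv2.imwrite(f"pics/{c}0.png",im[...,::-1]); 
    i=optics.camera_info(c); print(c,{k:np.round(v,4).tolist() for k,v in i.items()})
    for n in "long_tile square_tile flask_vase bud_vase bottle crate ware_board rack_shelf".split():
        print(n,[(round(d['score'],2),np.round(d['xy']).tolist(),int(d['mask'].sum())) for d in models.outline_of(n,c)][:5])
E
```

```text
scene {'camera_matrix': [[399.0145, 0.0, 283.7521], [0.0, 399.0145, 213.2252], [0.0, 0.0, 1.0]], 'D': [-0.1034, 0.0, 0.0, 0.0, 0.0], 'position': [0.9157, -0.2748, 0.7604], 'orientation': [0.8163, 0.2754, 0.1528, 0.4842]}
long_tile [(0.6, [341.0, 180.0], 693)]
square_tile [(0.93, [162.0, 218.0], 446), (0.9, [104.0, 238.0], 405), (0.67, [222.0, 232.0], 437)]
flask_vase [(0.89, [393.0, 147.0], 591)]
bud_vase [(0.93, [286.0, 203.0], 604)]
bottle [(0.69, [131.0, 254.0], 567)]
crate [(0.6, [205.0, 339.0], 3329)]
ware_board [(0.63, [417.0, 223.0], 4108)]
rack_shelf [(0.59, [325.0, 263.0], 4550), (0.18, [238.0, 318.0], 613)]
top {'camera_matrix': [[458.073, 0.0, 279.6116], [0.0, 458.073, 207.1389], [0.0, 0.0, 1.0]], 'D': [-0.0386, 0.0, 0.0, 0.0, 0.0], 'position': [0.3545, -0.0302, 1.0588], 'orientation': [-0.6947, -0.0495, 0.035, 0.7167]}
long_tile [(0.76, [200.0, 242.0], 995)]
square_tile [(0.97, [393.0, 276.0], 573), (0.92, [450.0, 285.0], 520), (0.79, [342.0, 235.0], 439), (0.27, [422.0, 140.0], 423)]
flask_vase [(0.72, [122.0, 248.0], 492)]
bud_vase [(0.67, [271.0, 228.0], 454), (0.62, [122.0, 249.0], 558)]
bottle [(0.71, [427.0, 240.0], 389), (0.71, [386.0, 146.0], 2137)]
crate [(0.95, [384.0, 146.0], 2367)]
ware_board [(0.95, [155.0, 155.0], 4752), (0.21, [338.0, 237.0], 442)]
rack_shelf [(0.71, [269.0, 153.0], 4636)]
```

View pics/scene0.png

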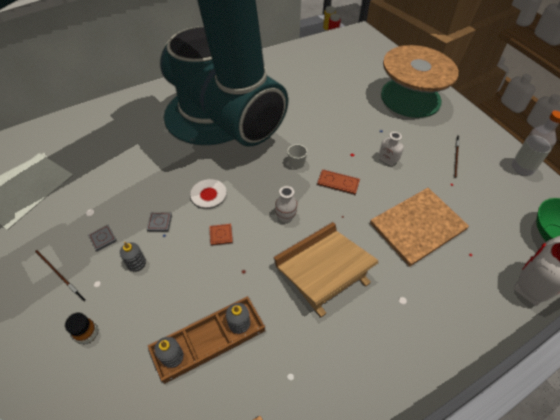

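View pics/top0.png

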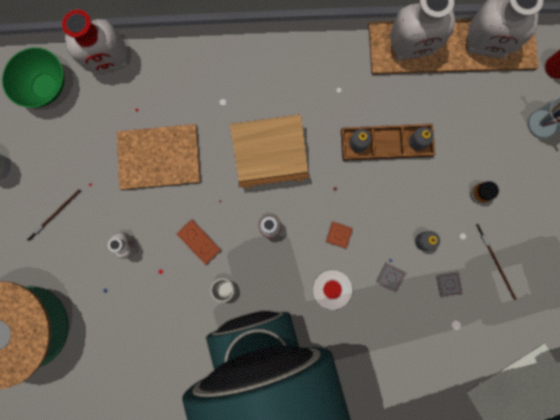

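The scene shows three square tiles: terracotta at scene (222,234) / top (340,235), and two grey ones at scene (160,221) and (103,238). The terracotta one is meant. The cup at top (223,290) is not a listed vase. The flask is at top (120,245), the bud vase at top (270,228), the loose bottle at top (428,241) and the long tile at top (199,242). Next I fit poses to the silhouettes in both cameras.

```bash
cat > vis.py <<'E'
from station import *
import cv2,numpy as np
from scipy.spatial.transform import Rotation as R
from scipy.optimize import minimize
def proj(P,c):
    i=optics.camera_info(c); q=np.array(i["orientation"]); r=R.from_quat(q[[1,2,3,0]])
    p=r.inv().apply(np.atleast_2d(P)-i["position"])*[1,-1,-1]
    return cv2.projectPoints(p.reshape(-1,1,3),np.zeros(3),np.zeros(3),np.array(i["camera_matrix"]),np.array(i["D"]))[0][:,0]
def ray(uv,c,z):
    i=optics.camera_info(c); q=np.array(i["orientation"]); r=R.from_quat(q[[1,2,3,0]])
    n=cv2.undistortPoints(np.array(uv,float).reshape(-1,1,2),np.array(i["camera_matrix"]),np.array(i["D"]))[:,0]
    d=r.apply(np.c_[n[:,0],-n[:,1],-np.ones(len(n))]); o=np.array(i["position"])
    return o+d*((z-o[2])/d[:,2:])
def box(x0,x1,y0,y1,z0,z1,n=6):
    g=np.linspace(0,1,n); return np.array([[x0+a*(x1-x0),y0+b*(y1-y0),z] for a in g for b in g for z in(z0,z1)])
def lathe(prof):
    a=np.linspace(0,2*np.pi,32,endpoint=False)
    rings=[np.c_[rx*np.cos(a),ry*np.sin(a),np.full(32,z)] for z,rx,ry in prof]
    return [np.r_[p,q] for p,q in zip(rings,rings[1:])]
L=lambda *pr:lathe([(z/1e3,d/2e3,(e[0] if e else d)/2e3) for z,d,*e in pr])
def slope(b): return R.from_euler('y',-20,degrees=True).apply(b)+[0,0,.029]
MODEL=dict(long_tile=[box(-.05,.05,-.025,.025,0,.01)],square_tile=[box(-.025,.025,-.025,.025,0,.01)],
 flask_vase=L((0,42,27),(20,58,36),(50,58,36),(66,26,24),(80,24,24),(88,31,31)),
 bud_vase=L((0,36),(12,50),(52,50),(62,23),(80,22),(90,33)),
 bottle=L((0,44),(52,44),(60,24),(70,20),(72,5),(86,4)),
 crate=[box(-.037,.037,-.106,.106,0,.026)],ware_board=[box(-.07,.07,-.095,.095,0,.016)],
 rack_shelf=[slope(box(0,.13,-.08,.08,-.01,0)),slope(box(-.012,0,-.08,.08,-.01,.02))])
S=4
def render(name,p,c,z=0):
    m=np.zeros((420*S,560*S),np.uint8); r=R.from_euler('z',p[2])
    for part in MODEL[name]:
        h=cv2.convexHull(proj(r.apply(part)+[p[0],p[1],z],c).astype(np.float32))
        cv2.fillConvexPoly(m,np.round((h+.5)*S-.5).astype(np.int32),1)
    return m
def fit(name,masks,p0,yaws=(0,),z=0):
    up={c:cv2.resize(m.astype(np.uint8),None,fx=S,fy=S,interpolation=cv2.INTER_NEAREST) for c,m in masks.items()}
    def cost(p):
        s=0
        for c,m in up.items():
            k=render(name,p,c,z); s+=1-(k&m).sum()/max(1,(k|m).sum())
        return s/len(up)
    best=None
    for y in yaws:
        s=np.array([p0[0],p0[1],y]); r=minimize(cost,s,method='Nelder-Mead',options=dict(initial_simplex=s+np.array([[0,0,0],[.015,0,0],[0,.015,0],[0,0,.3]]),xatol=2e-4,fatol=1e-4,maxiter=120))
        if best is None or r.fun<best.fun: best=r
    return best.x,best.fun
E
cat > loc.py <<'E'
from vis import *
near=dict(long_tile=[(341,180),(200,242)],square_tile=[(222,234),(340,235)],flask_vase=[(393,147),(120,246)],bud_vase=[(286,203),(271,228)],bottle=[(132,254),(428,241)],crate=[(205,339),(386,143)],ware_board=[(417,223),(157,156)],rack_shelf=[(325,263),(269,153)])
[optics.snapshot(c) for c in("scene","top")]
out={c:cv2.imread(f"pics/{c}0.png") for c in("scene","top")}
for n,uv in near.items():
    ms={}
    for c,u in zip(("scene","top"),uv):
        o=[d for d in models.outline_of(n,c) if np.hypot(*(d['xy']-np.array(u)))<14]
        if o: ms[c]=o[0]['mask']
    p0=ray(uv[1],"top",.02)[0]
    sym=n in("bottle","bud_vase")
    res=[]
    for use in ([ms]+[{c:m} for c,m in ms.items()]):
        p,f=fit(n,use,p0,(0,) if sym else ((-.6,0,.6) if n in("rack_shelf",'crate','ware_board') else np.arange(4)*np.pi/4))
        res.append((list(use),np.round(p,4).tolist(),round(f,3)))
        if use is ms:
            for c in out:
                cs,_=cv2.findContours(cv2.resize(render(n,p,c),(560,420),interpolation=cv2.INTER_AREA),0,1); cv2.drawContours(out[c],cs,-1,(255,255,0),1)
    print(n,*res)
for c in out: cv2.imwrite(f"pics/{c}_fit.png",out[c])
a=cv2.resize(out["scene"][120:390,80:480],(800,540),interpolation=2); cv2.imwrite("pics/sfit.png",a)
a=cv2.resize(out["top"][100:270,80:470],(800,349),interpolation=2); cv2.imwrite("pics/tfit.png",a)
E
time python3 loc.py
```

```text
long_tile (['scene', 'top'], [0.4065, 0.1804, 3.8825], np.float64(0.062)) (['scene'], [0.4069, 0.1794, 0.7416], np.float64(0.056)) (['top'], [0.4064, 0.1812, 0.7288], np.float64(0.058))
square_tile (['scene', 'top'], [0.4125, -0.1446, -0.3541], np.float64(0.126)) (['scene'], [0.4122, -0.1456, 1.2795], np.float64(0.177)) (['top'], [0.4126, -0.1441, -0.3515], np.float64(0.059))Traceback (most recent call last):
  File "loc.py", line 14, in <module>
    p,f=fit(n,use,p0,(0,) if sym else ((-.6,0,.6) if n in("rack_shelf",'crate','ware_board') else np.arange(4)*np.pi/4))
        ~~~^^^^^^^^^^^^^^^^^^^^^^^^^^^^^^^^^^^^^^^^^^^^^^^^^^^^^^^^^^^^^^^^^^^^^^^^^^^^^^^^^^^^^^^^^^^^^^^^^^^^^^^^^^^^^
  File "vis.py", line 44, in fit
    s=np.array([p0[0],p0[1],y]); r=minimize(cost,s,method='Nelder-Mead',options=dict(initial_simplex=s+np.array([[0,0,0],[.015,0,0],[0,.015,0],[0,0,.3]]),xatol=2e-4,fatol=1e-4,maxiter=120))
                                   ~~~~~~~~^^^^^^^^^^^^^^^^^^^^^^^^^^^^^^^^^^^^^^^^^^^^^^^^^^^^^^^^^^^^^^^^^^^^^^^^^^^^^^^^^^^^^^^^^^^^^^^^^^^^^^^^^^^^^^^^^^^^^^^^^^^^^^^^^^^^^^^^^^^^^^^^^^
    res = _minimize_neldermead(fun, x0, args, callback, bounds=bounds,
                               **options)
    fxcc = func(xcc)
    fx = function(np.copy(x), *(wrapper_args + args))
  File "vis.py", line 40, in cost
    k=render(name,p,c,z); s+=1-(k&m).sum()/max(1,(k|m).sum())
  File "vis.py", line 32, in render
    h=cv2.convexHull(proj(r.apply(part)+[p[0],p[1],z],c).astype(np.float32))
                     ~~~~^^^^^^^^^^^^^^^^^^^^^^^^^^^^^^^
  File "vis.py", line 6, in proj
    i=optics.camera_info(c); q=np.array(i["orientation"]); r=R.from_quat(q[[1,2,3,0]])
ValueError: time passes only in moves, steps and waits

real	1m18.355s
user	0m40.900s
sys	0m22.265s
```

```bash
python3 - <<'E'
s=open('vis.py').read()
s=s.replace("def proj(","import functools\n@functools.cache\ndef info(c): return optics.camera_info(c)\ndef proj(",1).replace("i=optics.camera_info(c);","i=info(c);")
open('vis.py','w').write(s)
s=open('loc.py').read().replace("    p0=ray","    if not ms: print(n,'none'); continue\n    p0=ray").replace("[ms]+[{c:m} for c,m in ms.items()]","[ms]+[{c:m} for c,m in ms.items() if len(ms)>1]")
open('loc.py','w').write(s)
E
time python3 loc.py
```

```text
long_tile (['scene', 'top'], [0.4075, 0.1797, 0.7616], np.float64(0.089)) (['scene'], [0.4069, 0.1781, 0.7433], np.float64(0.105)) (['top'], [0.4072, 0.1806, 3.8898], np.float64(0.062))
square_tile (['scene', 'top'], [0.4129, -0.1444, -0.3372], np.float64(0.113)) (['scene'], [0.4136, -0.146, -0.3086], np.float64(0.139)) (['top'], [0.412, -0.1442, -0.3587], np.float64(0.073))
flask_vase (['scene', 'top'], [0.4021, 0.343, 3.5886], np.float64(0.116)) (['scene'], [0.4011, 0.3423, 0.6988], np.float64(0.102)) (['top'], [0.4031, 0.3438, 0.3746], np.float64(0.079))
bud_vase (['scene', 'top'], [0.4348, 0.0119, 0.0945], np.float64(0.081)) (['scene'], [0.435, 0.0105, 0.1589], np.float64(0.064)) (['top'], [0.4345, 0.0128, -0.0535], np.float64(0.082))
bottle (['scene', 'top'], [0.391, -0.3396, 0.2093], np.float64(0.105)) (['scene'], [0.3905, -0.3394, 0.1532], np.float64(0.065)) (['top'], [0.3919, -0.3398, 0.2608], np.float64(0.141))
crate (['scene', 'top'], [0.6255, -0.2661, 0.0142], np.float64(0.299)) (['scene'], [0.6257, -0.2664, 0.0167], np.float64(0.289)) (['top'], [0.6249, -0.2649, 0.0103], np.float64(0.304))
ware_board (['scene', 'top'], [0.6102, 0.2737, 0.0568], np.float64(0.034)) (['scene'], [0.6097, 0.2741, 0.0694], np.float64(0.042)) (['top'], [0.6106, 0.2737, 0.0567], np.float64(0.025))
rack_shelf (['scene', 'top'], [0.5501, 0.0023, 0.1048], np.float64(0.031)) (['scene'], [0.5498, 0.001, 0.1079], np.float64(0.032)) (['top'], [0.5502, 0.0032, 0.1021], np.float64(0.023))
real	2m6.212s
user	1m10.061s
sys	0m47.040s
```

View pics/sfit.png

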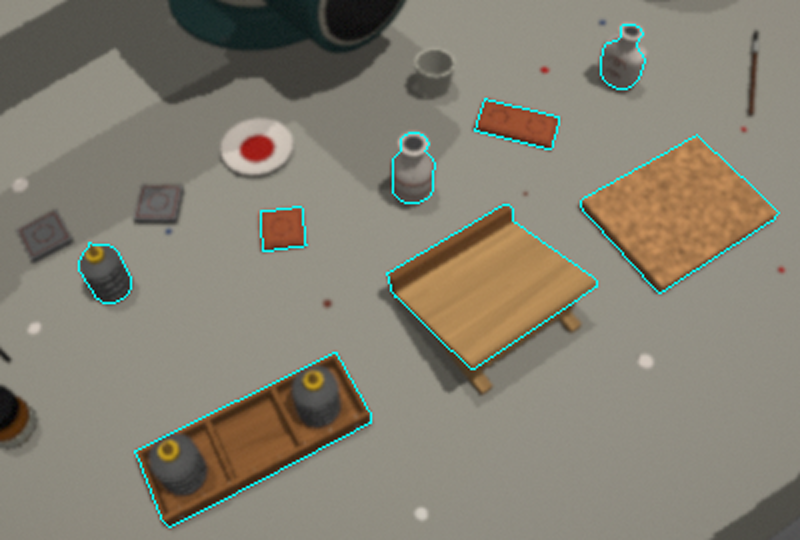

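View pics/tfit.png

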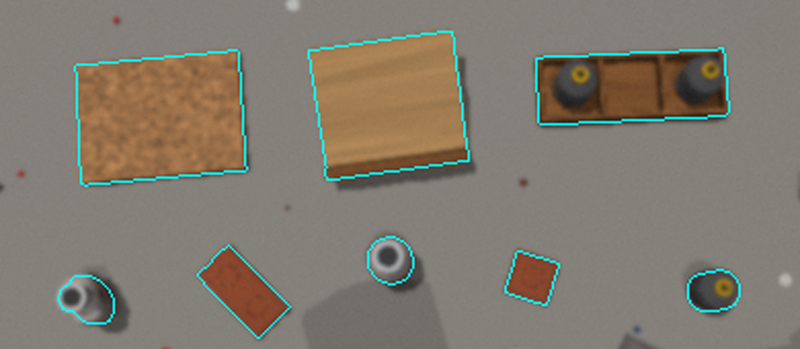

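Both fits hug their outlines. In the enlarged crops, the square tile at scene crop (283,229) is clearly terracotta, while the ones at (158,203) and (45,235) are grey. The loose ribbed bottle is at (105,272), and the board at (680,215) is the empty one. I'll refine the flask yaw, then do the flask.

```bash
cat > mot.py <<'E'
from station import *
import numpy as np
from scipy.spatial.transform import Rotation as R
DOWN=np.array([0,0,-1.])
def rots(y,z=DOWN):
    for s in(1,-1):
        v=s*np.array(y,float); q=R.from_matrix(np.c_[np.cross(v,z),v,z]).as_quat(); yield q[[3,0,1,2]]
def yd(phi): return [np.cos(phi),np.sin(phi),0]
def best(pos,y,z=DOWN):
    q0=np.array(monitor.get_state()["qpos"]); c=[(np.abs(np.array(j)-q0).max(),tuple(r)) for r in rots(y,z) if (j:=kin.solve_ik(list(pos),list(r))) is not None]
    return list(min(c)[1])
def st(msg):
    s=monitor.get_state(); print(msg,"t%.1f"%s["t"],"op %.4f"%s["opening"],"gf %.0f"%s["grasp_force"],np.round(s["position"],4),"F",np.round(s["wrist_force"],1),"q6 %.2f"%s["qpos"][5])
def pick(x,y,phi,z,grip,up=.2):
    p=np.array([x,y,z]); a=p+[0,0,up-z]; r=best(a,yd(phi))
    ctrl.move_ptp(list(a),r); ctrl.move_linear([x,y,z+.04],max_speed=.2)
    if ctrl.move_linear(list(p),max_speed=.06,f_stop=8): st("BLOCKED"); raise SystemExit
    fingers.gripper_close(grip); st("gripped")
def place(x,y,phi,z,up=.2):
    s=monitor.get_state()["position"]; ctrl.move_linear([s[0],s[1],up],max_speed=.15)
    st("lifted"); a=[x,y,up]; r=best(a,yd(phi)); ctrl.move_ptp(a,r)
    ctrl.move_linear([x,y,z+.012],max_speed=.12); ctrl.hold(.2)
    print("touch",ctrl.move_linear([x,y,z-.004],max_speed=.02,f_stop=2.5)); st("down")
    fingers.ungrasp(); ctrl.move_linear([x,y,up],max_speed=.15); st("clear")
E
cat > flask.py <<'E'
from vis import *; from mot import *
ms={}
[optics.snapshot(c) for c in("scene","top")]
for c,u in(("scene",(393,147)),("top",(120,246))):
    a=[d['mask'] for _ in range(6) for d in models.outline_of("flask_vase",c) if np.hypot(*(d['xy']-np.array(u)))<14]
    print(c,len(a)); ms[c]=np.mean(a,0)>=.5
for use in({c:m} for c,m in ms.items()): print(fit("flask_vase",use,(.402,.343),(0,.7,1.4,2.1)))
p,f=fit("flask_vase",ms,(.402,.343),(0,.7,1.4,2.1)); print(p,f)
np.save("flask.npy",p)
E
python3 flask.py
```

```text
scene 6
top 6
(array([0.39993678, 0.34586992, 0.52176517]), np.float64(0.09281565928156588))
(array([0.40283598, 0.34232028, 0.38990137]), np.float64(0.08771929824561409))
[0.40267281 0.3425376  0.41970459] 0.10390932444300227
```

```bash
python3 - <<'E'
from mot import *
st("start")
pick(.4022,.3430,.43+np.pi/2,.022,25)
b=.057; place(.6104-.045*np.sin(b),.2738+.045*np.cos(b),b,.022+.016)
E
```

```text
start t2.9 op 0.0853 gf 0 [ 0.1851 -0.6491  0.2313] F [ 0.5 -0.1 -0.3] q6 -0.04
gripped t8.6 op 0.0359 gf 27 [0.4023 0.3431 0.0223] F [-1.6 -0.5  4.3] q6 -1.34
lifted t9.9 op 0.0361 gf 26 [0.402  0.3429 0.1989] F [-0.7 -0.1 -1.6] q6 -1.34
touch True
down t13.4 op 0.0361 gf 25 [0.6077 0.3186 0.0381] F [ 0.6 -0.3  3.8] q6 -2.75
clear t15.2 op 0.0853 gf 0 [0.6075 0.3186 0.1987] F [ 0.4  0.7 -0.3] q6 -2.75
```

```bash
python3 - <<'E'
from mot import *
from vis import cv2
pick(.4347,.0119,0,.024,25)
b=.057; place(.6104+.045*np.sin(b),.2738-.045*np.cos(b),b,.024+.016)
pick(.3907,-.3395,0,.026,25)
place(.6255,-.2662,.015,.026+.006)
a=optics.snapshot("scene"); cv2.imwrite("pics/s2.png",a[...,::-1])
E
```

```text
gripped t19.6 op 0.0489 gf 26 [0.4348 0.0119 0.0244] F [-2.9  0.2  5.3] q6 -0.03
lifted t20.9 op 0.0494 gf 26 [0.4345 0.0119 0.199 ] F [ 0.5 -0.4 -1.5] q6 -0.03
touch True
down t24.1 op 0.0494 gf 27 [0.6128 0.2288 0.0403] F [-1.9  0.6  5.6] q6 0.26
clear t25.8 op 0.0852 gf 0 [0.6127 0.2288 0.1988] F [-0.1  0.8 -0.7] q6 0.26
gripped t30.1 op 0.0434 gf 26 [ 0.3908 -0.3396  0.0264] F [-1.   1.3  4.6] q6 -0.76
lifted t31.4 op 0.0433 gf 26 [ 0.3906 -0.3394  0.1989] F [ 0.4  0.1 -0.6] q6 -0.76
touch True
down t34.6 op 0.0431 gf 26 [ 0.6255 -0.2662  0.0321] F [ 1.1 -0.3  4.8] q6 -0.45
clear t36.4 op 0.0850 gf 0 [ 0.6252 -0.2661  0.1988] F [-0.5 -0.7 -0. ] q6 -0.45
```

View pics/s2.png

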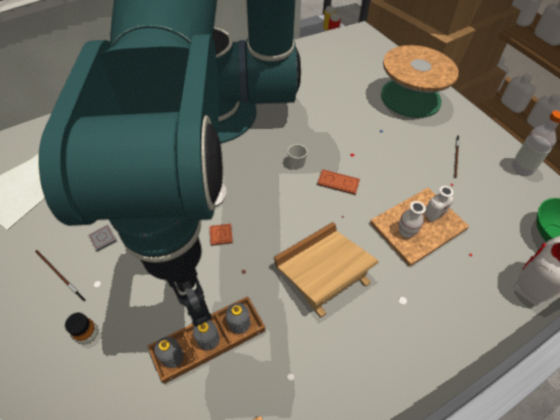

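The picture shows both vases standing on the board at (411,219) and (440,203), and three bottles in the crate at (169,352), (205,335) and (238,318). Now the long tile.

```bash
cat > tile.py <<'E'
from mot import *
from vis import cv2
def rack(home,zt,ztcp,over=.007):
    o=np.array([.5501,.0023,.029]); r=R.from_euler('z',.1048)*R.from_euler('y',-20,degrees=True); X,Y,Z=r.as_matrix().T
    P=lambda x,z:list(o+X*x+Z*(z+ztcp+zt))
    s=monitor.get_state()["position"]; ctrl.move_linear([s[0],s[1],.2],max_speed=.15); st("lifted")
    rel=lambda: (np.array(monitor.get_state()["position"])-o)@np.c_[X,Y,Z]-[0,0,ztcp+zt]
    a=P(home+over,.1); ctrl.move_ptp(a,best(a,Y,-Z)); ctrl.move_linear(P(home+over,.012),max_speed=.12); ctrl.hold(.2)
    print("touch",ctrl.move_linear(P(home+over,-.005),max_speed=.02,f_stop=3),np.round(rel(),4))
    z=rel()[2]+.0015; ctrl.move_linear(P(home+over,z),max_speed=.02); ctrl.hold(.2)
    print("ledge",ctrl.move_linear(P(home-.008,z),max_speed=.02,f_stop=4),np.round(rel(),4)); st("")
    x=rel()[0]; print("down",ctrl.move_linear(P(x,z-.005),max_speed=.02,f_stop=3),np.round(rel(),4))
    fingers.ungrasp(); ctrl.move_linear(P(x,.1),max_speed=.12); st("clear")
E
python3 - <<'E'
from tile import *
pick(.4071,.1803,.75+np.pi/2,.001,40)
rack(.05,0,.001)
ctrl.move_ptp([.4125,-.1444,.2],best([.4125,-.1444,.2],yd(-.35)))
for c in("scene","top"): cv2.imwrite(f"pics/{c}3.png",optics.snapshot(c)[...,::-1])
a=cv2.imread("pics/scene3.png")[130:330,200:480]; cv2.imwrite("pics/s3c.png",cv2.resize(a,None,fx=2.8,fy=2.8,interpolation=2))
E
```

```text
gripped t40.4 op 0.0482 gf 41 [0.4074 0.1804 0.0016] F [-1.9 -0.7  5.1] q6 -1.96
lifted t41.9 op 0.0486 gf 41 [0.4071 0.1803 0.199 ] F [-0.  -0.  -1.3] q6 -1.96
touch True [ 0.0569 -0.      0.0008]
ledge True [0.0505 0.     0.0023]
 t45.5 op 0.0487 gf 41 [0.5961 0.0072 0.0494] F [3.6 0.8 0.7] q6 -1.77
down True [0.051  0.     0.0004]
clear t47.1 op 0.0853 gf 0 [0.5627 0.0037 0.1403] F [-0.2  0.8 -0.9] q6 -1.77
```

View pics/s3c.png

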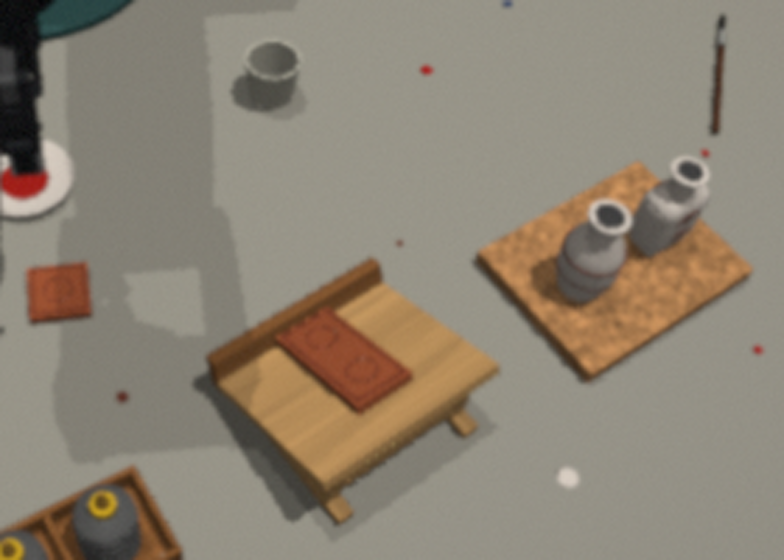

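The long tile lies straight up the slope against the ledge, crop (345,358), and the square tile is still on the bench at crop (60,292). Square tile next.

```bash
sed -i 's/x=rel()\[0\]; print/x=rel()[0]-.0006; print/' tile.py; python3 - <<'E'
from tile import *
pick(.4125,-.1444,-.35,.001,40)
rack(.025,.01,.001)
ctrl.goto_joints([-1.331,.116,1.442,0,1.584,-.038]); st("home")
for c in("scene","top"): cv2.imwrite(f"pics/{c}4.png",optics.snapshot(c)[...,::-1])
a=cv2.imread("pics/scene4.png")[150:390,130:480]; cv2.imwrite("pics/s4c.png",cv2.resize(a,None,fx=2.2,fy=2.2,interpolation=2))
a=cv2.imread("pics/top4.png")[100:200,100:450]; cv2.imwrite("pics/t4c.png",cv2.resize(a,None,fx=2.2,fy=2.2,interpolation=2))
E
```

```text
gripped t51.2 op 0.0486 gf 41 [ 0.4128 -0.1445  0.0016] F [-2.2  1.6  5.6] q6 -0.05
lifted t52.6 op 0.0482 gf 41 [ 0.4125 -0.1444  0.199 ] F [ 1.1 -0.7 -0.1] q6 -0.05
touch True [ 0.032  -0.      0.0008]
ledge True [0.0247 0.     0.0024]
 t56.5 op 0.0485 gf 42 [0.5686 0.0043 0.0501] F [3.1 1.9 1.1] q6 1.36
down True [ 0.0247 -0.      0.0008]
clear t58.2 op 0.0853 gf 0 [0.5347 0.0007 0.1407] F [ 0.1  0.1 -0. ] q6 1.37
home t60.8 op 0.0856 gf 0 [ 0.1857 -0.6487  0.2312] F [ 0.2 -0.2 -0.6] q6 -0.04
```

View pics/s4c.png

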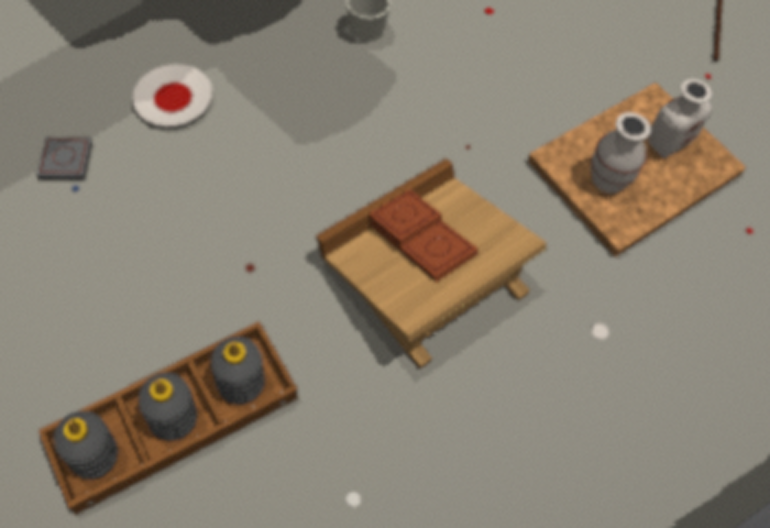

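View pics/t4c.png

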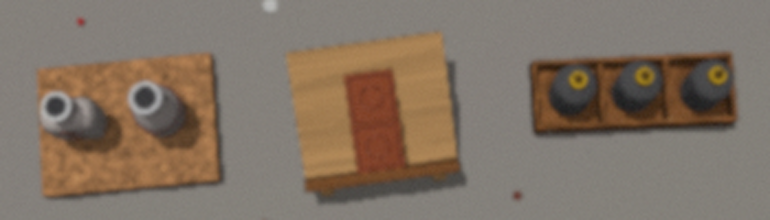

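The pictures show the square tile flat on the long tile at the ledge, crop (405,215), both vases standing on the board, and three bottles upright in their bays. Handing in.

```bash
python3 -c "
from station import *
print(workorder.sign_off())"
```

```text
the job is handed in; nothing more can be done
None
```

I signed the job off at about 61 s on the robot clock; in the final pictures both vases stand on the ware board, the bottle stands in the middle bay between the two undisturbed ones, and the square tile lies on the long tile on the rack, both at the ledge, though sign-off returned no verdict.

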